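# Four clicks on the gluing clamp

## Task

A freshly glued wooden trinket box sits in the ratchet clamp on the craft bench. Take the lever by its upright red knob and swing it anticlockwise (seen from above) until you have felt exactly four clicks, no fifth one, and finish still gripping the knob with the lever at rest on its fourth click. Leave the cup of glue sticks, the glue gun, the jar lid and the ribbon spool where they are.

Things in the scene. Friction and masses are not known exactly. Their poses are not given: they have to be found in the camera images.
- clamp: Bench clamp, fixed to the bench: grey base plate 270 x 150 x 18 mm with a dark round gear housing, blue jaws and a two-tone wooden box between them. Origin at bench level, under the lever's pivot; the plate reaches from 60 mm behind it (-x) to 210 mm ahead (+x, where the jaws and the wooden box are). z up. Nothing of the clamp except the lever and its knob is higher than 80 mm above the bench.
- pivot (a point): Point on the lever's upright pivot axis, on top of the hub, 92 mm above the bench. Under it a toothed wheel passes a sprung brass pawl: at the knob the lever takes about 1 N between teeth, rising to 3 to 10 N up each tooth (the last 0.12 rad before its click); then at the click the push reverses, the lever pulling ahead on the hand by 3 to 7 N over the next 0.05 rad. It hardly goes back.
- knob_mid (a point): Point on the axis of the red knob at the height to grip it, 115 mm above the bench, 120 mm from the pivot axis. The knob is an upright red post that spins freely on its own axis, 24 mm across and 45 mm tall (91 to 136 mm above the bench), at the end of a flat steel lever arm (18 mm wide, its top 90 mm above the bench).
- lever (a joint): Lever angle, rad, about its upright pivot; grows anticlockwise seen from above. At 0 the arm points 2.39 rad anticlockwise from the clamp's +x. Starts between 0 and 0.15, in free play before the first tooth; stays where left. The pawl clicks at about 0.36, 0.62, 0.88, 1.14, 1.40, 1.66 (stop at 1.72); after each click comes a level stretch of about 0.1 rad, then the next tooth's slope.
- stick_cup: Cork cup of white glue sticks, 78 mm across, about 140 mm tall, loose. Origin under its centre. Stays put.
- glue_gun: Blue glue gun lying on its side, about 220 x 140 x 30 mm, loose; nozzle towards its +x, handle to its +y. Origin at bench level under the barrel. Stays put.
- jar_lid: Green jar lid lying open side up, 84 mm across, 14 mm high, loose. Origin under its centre. Stays put.
- ribbon_spool: White and green ribbon spool lying flat, 56 mm across, 26 mm high, loose. Origin under its centre. Stays put.
- knob: The red knob itself (see knob_mid), carried by the lever. Origin at its foot, 91 mm above the bench.

How it is judged:
By the outcome, as a careful person would: the job done as asked, in the order asked, and still so for the second after the job is handed in, while the arm keeps its last pose, push and grip.
It also fails if it takes over 51 s, if anything falls off the work surface, if the arm or the gripper's body presses on something with over 40 N, if the wrist force passes 120 N, or if a joint passes its speed limit or range.

## Robot

A 6-joint arm with a two-finger parallel gripper is mounted at the origin on the work surface. World frame = base frame: x ahead of the robot, y to its left, z up, the work surface at z = 0. Lengths are in m, angles in rad, forces in N, time in s.
With the tool pointing down it reaches from about 0.275 to 0.825 m from the base axis. Payload 4.9 kg.
Tool frame: the origin (TCP) lies midway between the tips of the shut fingers; the grasp point (between the pads) lies 19 mm behind it (grip_point_offset is the distance from the TCP to the grasp point, in m); z points along the fingers, y is the line along which they close (so a half turn about z gives the same grasp; the last joint's range is limited). The gripper opens to 85 mm and grips with 20 to 120 N. Pads are 22 mm wide; open, the fingers measure 114 mm over their backs; the gripper's body (76 mm by 85 mm) begins 54 mm behind the grasp point. The pads swing forward as they close: fully open they stand 13 mm farther back than shut.
Start: joints at [-1.282, 0.326, -0.193, 1.052, 0, 1.437], TCP at [0.226, -0.502, 0.231] pointing down, gripper open.
Joint ranges: [-2.65, 2.65], [-0.97, 1.79], [-1.3, 1.35], [-1.93, 2.1], [-1.47, 1.37], [-3.14, 3.14]. Speed limits (rad/s): [2.57, 2.57, 3.14, 3.14, 3.14, 3.14].

## Interface

Orientations are given as a rotation vector (axis times angle).
In Python, from cell import * gives the robot as it stands. Calls block until the motion is done:
- movep(position, orientation): joint-space move of the TCP to a pose.
- move_l(position, velocity=0.15, rot=None, until_force=None): straight line of the TCP; rot=None keeps the orientation; velocity is the mean speed in m/s. With until_force (N) it stops when the force on the tool has changed by that much, and returns True; else False.
- set_joints(angles): joint-space move.
- let_go() and grab(newtons=None): open the fingers fully, or close them until they stop; newtons is the grip in N (None keeps the last).
- sleep(seconds).
- ik(position, orientation): joint angles nearest the present ones, or None.
- get_state(): the state.
- grab_frame(name): name is "scene" or "top"; returns a dict with "img" (400x640x3 uint8, red, green, blue), "fx", "fy", "cx", "cy" (pixels), "cam_to_world" (4x4, takes a point from camera to world coordinates). Camera axes: x right, y down, z forward; pixel columns grow to the right and rows downward; lengths in m; the calibration is good to about 2 mm. A picture is of the moment at which its call begins. There is no depth.
A pose or a line that the arm cannot do raises MotionError and nothing moves.
- sign_off(): hands the job in; it is judged then, once.
Trained networks look in the newest picture that a camera, given by its name, has taken for a name from the list of things; names that differ only in an ending like _2 or _b are one class to them, and where a whole thing is asked for, a point or a joint stands for the part that bears it (a point fixed in the world has none). Each returns a list of dicts, best first, with "score" (0 to 1); they miss things now and then, are a little off and sometimes report something else, mostly with a low value. They report only what shows in the picture. A call takes as long as a camera call.
- spot_in(camera, name): "centre" ([column, row] in pixels, amid what is visible of it).
- silhouettes(camera, name): "mask" (400x640 bool, what is visible of it) and "centre" ([column, row] in pixels, amid what is visible of it).
- tip_of(camera, name): "centre" ([column, row] in pixels: a listed point, or the origin of a listed thing).
The state is a dict: "clock": time; "q": joint angles; "joint_velocities": joint speeds; "tau": joint torques, N m; "position": TCP position; "eef_rot": TCP orientation; "contact_force": force on the tool from outside, world axes, zero at the start; "wrist_torque": the same for the moment, N m; "finger_gap": opening from 0.0 (shut) to 1.0 (fully open); "grasp_force": force on a finger pad.
Only numpy, scipy, OpenCV 4.12 (cv2) and the standard library are available. Lean on these libraries where they do the work, as an engineer would, in place of code of your own. Each camera call takes 0.05 s, during which the arm holds its last target. There are 200 camera calls.

## Working session

There is one attempt and no reset: what is moved stays moved. The work goes in short steps, each a Python script; the robot and the scene stay as the last script left them, time stands still between calls to the robot, and variables do not carry over. Pictures are saved under pics/ and viewed, at most 10 in all, crops included, and the job is handed in when it is done.

```bash
ls; mkdir -p pics
cat > h.py <<'E'
from cell import *
import numpy as np, cv2
from scipy.spatial.transform import Rotation as R
def ray(f,px):
    T=np.array(f["cam_to_world"]); d=np.array([(px[0]-f["cx"])/f["fx"],(px[1]-f["cy"])/f["fy"],1.])
    d=T[:3,:3]@d; return T[:3,3],d/np.linalg.norm(d)
def at_z(f,px,z):
    o,d=ray(f,px); return o+d*(z-o[2])/d[2]
def tri(rays):
    A=np.zeros((3,3));b=np.zeros(3)
    for o,d in rays:
        P=np.eye(3)-np.outer(d,d);A+=P;b+=P@o
    p=np.linalg.solve(A,b)
    return p,[np.linalg.norm(np.cross(p-o,d)) for o,d in rays]
E
python3 - <<'E'
from h import *
F={c:grab_frame(c) for c in("scene","top")}
for c,f in F.items():
    cv2.imwrite(f"pics/{c}0.png",f["img"][:,:,::-1]); print(c,np.round(f["cam_to_world"],3).tolist(),f["fx"])
for n in("knob_mid","pivot","clamp","knob","stick_cup","glue_gun","jar_lid","ribbon_spool"):
    r={c:tip_of(c,n) for c in F}
    for c in r: print(n,c,[(np.round(x["centre"],1).tolist(),round(x["score"],2)) for x in r[c][:2]])
    if all(r.values()):
        p,e=tri([ray(F[c],r[c][0]["centre"]) for c in r]); print("   ",p.round(4),np.round(e,4))
s=get_state();print({k:np.round(s[k],3).tolist() for k in s})
E
```

```text
pics
scene [[-0.547, 0.67, -0.502, 1.226], [0.837, 0.45, -0.311, 0.386], [0.017, -0.591, -0.807, 1.071], [0.0, 0.0, 0.0, 1.0]] 450.8584027038687
top [[-0.021, -0.987, 0.158, 0.467], [-1.0, 0.02, -0.008, -0.001], [0.005, -0.158, -0.987, 0.844], [0.0, 0.0, 0.0, 1.0]] 374.7424498645158
knob_mid scene [([345.3, 172.1], 0.45)]
knob_mid top [([303.7, 226.0], 0.51)]
    [0.5359 0.0241 0.1005] [0.0054 0.0054]
pivot scene [([307.2, 193.8], 0.81), ([342.2, 177.1], 0.5)]
pivot top [([324.9, 173.7], 0.66)]
    [ 0.6462 -0.024   0.0877] [0.0021 0.0021]
clamp scene [([305.2, 211.3], 0.85), ([340.8, 177.5], 0.62)]
clamp top [([324.6, 182.8], 0.66)]
    [ 0.647  -0.0282 -0.0007] [0.0006 0.0006]
knob scene [([345.6, 178.1], 0.46)]
knob top [([301.5, 225.1], 0.47)]
    [0.5398 0.0289 0.0811] [0.0052 0.0052]
stick_cup scene [([381.9, 256.5], 0.97)]
stick_cup top [([213.5, 182.2], 0.56)]
    [0.6534 0.2252 0.0025] [0.0019 0.0019]
glue_gun scene [([211.1, 206.2], 0.82)]
glue_gun top [([431.0, 127.2], 0.61), ([323.2, 174.0], 0.37)]
    [ 0.7776 -0.2793 -0.0149] [0.0077 0.0077]
jar_lid scene [([235.7, 156.5], 0.65), ([344.0, 176.6], 0.24)]
jar_lid top [([456.4, 194.7], 0.66)]
    [ 0.6084 -0.3186  0.0148] [0.0047 0.0047]
ribbon_spool scene []
ribbon_spool top [([226.3, 257.8], 0.82)]
{'clock': 0.9, 'q': [-1.282, 0.326, -0.193, 1.052, 0.0, 1.437], 'joint_velocities': [-0.0, -0.001, 0.001, -0.003, 0.0, -0.001], 'tau': [0.0, -44.332, 26.276, 0.001, -0.0, -0.0], 'position': [0.226, -0.502, 0.231], 'eef_rot': [3.072, 0.659, 0.0], 'contact_force': [-0.775, -0.247, -0.762], 'wrist_torque': [-0.039, 0.038, -0.016], 'grasp_force': 0.0, 'finger_gap': 0.999}
```

Run:
```python
import cv2
a=cv2.imread("pics/scene0.png")[90:330,160:460];b=cv2.imread("pics/top0.png")[90:330,190:490]
cv2.imwrite("pics/c0.png",cv2.resize(cv2.vconcat([cv2.hconcat([a,b])]),(800,320),interpolation=2))
from h import *
for c,im in(("scene",cv2.imread("pics/scene0.png")),("top",cv2.imread("pics/top0.png"))):
    h=cv2.cvtColor(im,cv2.COLOR_BGR2HSV); m=((h[...,0]<8)|(h[...,0]>172))&(h[...,1]>150)&(h[...,2]>70)
    n,l,s,ce=cv2.connectedComponentsWithStats(m.astype('uint8'))
    print(c,[(s[i].tolist(),ce[i].round(1).tolist()) for i in range(1,n) if s[i][4]>30])
```

```text
scene [([339, 162, 9, 16, 123], [343.0, 169.4]), ([539, 327, 10, 14, 61], [543.0, 333.6])]
top [([9, 189, 24, 22, 293], [22.7, 200.4]), ([295, 218, 12, 13, 120], [300.5, 224.2]), ([609, 332, 9, 7, 53], [613.0, 335.0]), ([597, 337, 9, 7, 55], [601.0, 340.1]), ([617, 361, 10, 8, 62], [621.4, 364.8]), ([605, 366, 10, 9, 61], [609.5, 370.0]), ([625, 392, 11, 8, 68], [630.4, 395.4])]
```

View pics/c0.png

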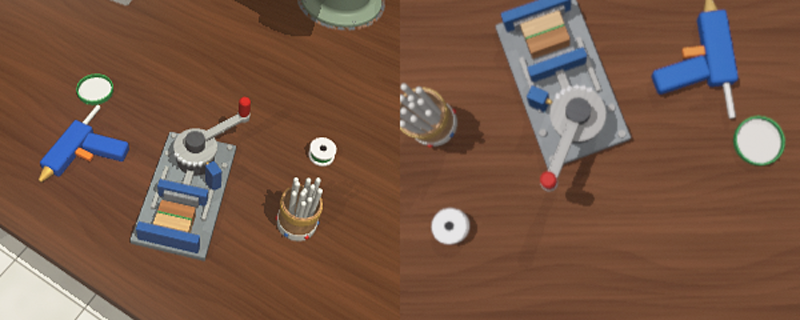

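The picture shows the clamp with its jaws away from the robot, and the red knob at scene (343,169) and top (300,224). The spool is well below finger height, and the cup and gun are off the sweep. Next I'll refine the knob and pivot.

Run:
```python
from h import *
from scipy.optimize import least_squares
F={};M={};piv=[];kn=[]
for i in range(2):
  for c in("scene","top"): F[c]=grab_frame(c)
  a={c:tip_of(c,"pivot") for c in F}
  if all(a.values()): piv.append(tri([ray(F[c],a[c][0]["centre"]) for c in F])[0]); print("piv",piv[-1].round(4))
for c,f in F.items():
    h=cv2.cvtColor(f["img"],cv2.COLOR_RGB2HSV); m=((h[...,0]<8)|(h[...,0]>172))&(h[...,1]>120)&(h[...,2]>50)
    n,l,s,ce=cv2.connectedComponentsWithStats(m.astype('uint8'))
    i=min((i for i in range(1,n) if s[i][4]>60),key=lambda i:np.hypot(*(ce[i]-([343,169] if c=="scene" else [300,224])))); M[c]=(ce[i],s[i]); print(c,ce[i],s[i])
    for r in silhouettes(c,"knob")[:1]: print("sil",r["centre"],r["mask"].sum(),r["score"])
def hull(f,p):
    t=np.linspace(0,2*np.pi,40); P=np.vstack([np.c_[p[0]+.012*np.cos(t),p[1]+.012*np.sin(t),0*t+p[2]+z] for z in(0,.045)])
    Ti=np.linalg.inv(np.array(f["cam_to_world"])); q=P@Ti[:3,:3].T+Ti[:3,3]
    uv=np.c_[q[:,0]/q[:,2]*f["fx"]+f["cx"],q[:,1]/q[:,2]*f["fy"]+f["cy"]].astype('float32')
    m=cv2.moments(cv2.convexHull(uv)); return np.array([m["m10"]/m["m00"],m["m01"]/m["m00"]]),m["m00"]
r=least_squares(lambda p:np.concatenate([hull(F[c],p)[0]-M[c][0] for c in F]),[.54,.028,.09])
print("knob foot",r.x.round(4),"res px",r.fun.round(2),[hull(F[c],r.x)[1] for c in F])
P=np.mean(piv,0);d=r.x-P;print("pivot",P.round(4),"L",np.hypot(d[0],d[1]),"dir",np.arctan2(d[1],d[0]))
# clamp plate
for c in F:
    for s in silhouettes(c,"clamp")[:1]:
        ys,xs=np.nonzero(s["mask"]); G=np.array([at_z(F[c],(x,y),.018)[:2] for x,y in zip(xs,ys)],dtype='float32'); print(c,"rect",cv2.minAreaRect(G*1000))
    for s in silhouettes(c,"ribbon_spool")[:1]: print("spool",at_z(F[c],s["centre"],.013))
```

```text
piv [ 0.6465 -0.0248  0.0896]
piv [ 0.6466 -0.021   0.0814]
scene [342.91935484 169.53225806] [339 162   9  16 124]
sil [341.6, 173.3] 117 0.5
top [300.47328244 224.51145038] [295 218  12  14 131]
sil [300.5, 224.9] 118 0.46
knob foot [0.5396 0.0247 0.092 ] res px [ 0.22 -0.03  0.13 -0.08] [138.8087551917415, 148.36425491049886]
pivot [ 0.6466 -0.0229  0.0855] L 0.11708078178026331 dir 2.7231831380011706
scene rect ((660.3314208984375, -15.800552368164062), (413.20269775390625, 156.310546875), 17.58209991455078)
spool [0.47001925 0.19794934 0.013     ]
top rect ((707.4591064453125, 5.7864837646484375), (326.0367736816406, 168.53025817871094), 17.692378997802734)
spool [0.48184534 0.18378539 0.013     ]
```

```bash
cat >> h.py <<'E'
PIV=np.array([.6485,-.0240]);L=.12;Z=.098
def rot(phi):
    y=np.array([np.cos(phi),np.sin(phi),0]);z=np.array([0,0,-1.]);return R.from_matrix(np.c_[np.cross(y,z),y,z]).as_rotvec()
E
python3 - <<'E'
from h import *
k=np.array([.5396,.0247]);a0=2.723
for off in(np.pi/2,-np.pi/2):
    print(off,[None if (j:=ik([*(PIV+L*np.array([np.cos(a0+t),np.sin(a0+t)])),Z],rot(a0+t+off))) is None else np.round(j,2).tolist() for t in(0,.6,1.2,1.4)])
off=-np.pi/2
for off in(np.pi/2,-np.pi/2):
    try:
        if all(ik([*(PIV+L*np.array([np.cos(a0+t),np.sin(a0+t)])),Z],rot(a0+t+off)) is not None for t in np.linspace(0,1.3,14)):
            movep([*k,.22],rot(a0+off)); print("used",off);break
    except MotionError as e: print(e)
print(get_state()["clock"],get_state()["position"])
E
```

```text
1.5707963267948966 [[-0.09, 0.43, -0.4, 0.73, -0.0, -2.81], [-0.22, 0.42, -0.42, 0.72, -0.0, 2.74], [-0.32, 0.49, -0.31, 0.77, 0.0, 2.04], [-0.33, 0.52, -0.25, 0.8, -0.0, 1.83]]
-1.5707963267948966 [[-0.09, 0.43, -0.4, 0.73, 0.0, 0.33], [-0.22, 0.42, -0.42, 0.72, 0.0, -0.41], [-0.32, 0.49, -0.31, 0.77, 0.0, -1.1], [-0.33, 0.52, -0.25, 0.8, -0.0, -1.32]]
used 1.5707963267948966
5.1333 [0.53964856 0.02443431 0.21999253]
```

Run:
```python
from h import *
k=[.5396,.0247];r=rot(2.723-np.pi/2)
movep([*k,.22],r)
print(move_l([*k,Z],0.1,until_force=8)); s=get_state();b=s["contact_force"]
print(s["clock"],s["q"],s["position"],b)
grab(50); s=get_state();print(s["clock"],s["finger_gap"],s["grasp_force"],np.round(s["contact_force"],2),s["position"],s["eef_rot"])
f=grab_frame("scene");cv2.imwrite("pics/g.png",cv2.resize(f["img"][100:250,240:440,::-1],(800,600)))
```

```text
False
9.15 [-9.09780903e-02  4.34922106e-01 -4.01396905e-01  7.33266187e-01
 -5.75505762e-06  3.27635894e-01] [0.5401542  0.02462566 0.09862474] [-0.05501103 -0.35284629  0.03190814]
9.7417 0.26613912692299274 48.82953958120197 [-0.89  0.25  3.88] [0.53967572 0.02465566 0.09830922] [ 6.52705341e-01  3.07272009e+00 -4.83572620e-05]
```

View pics/g.png

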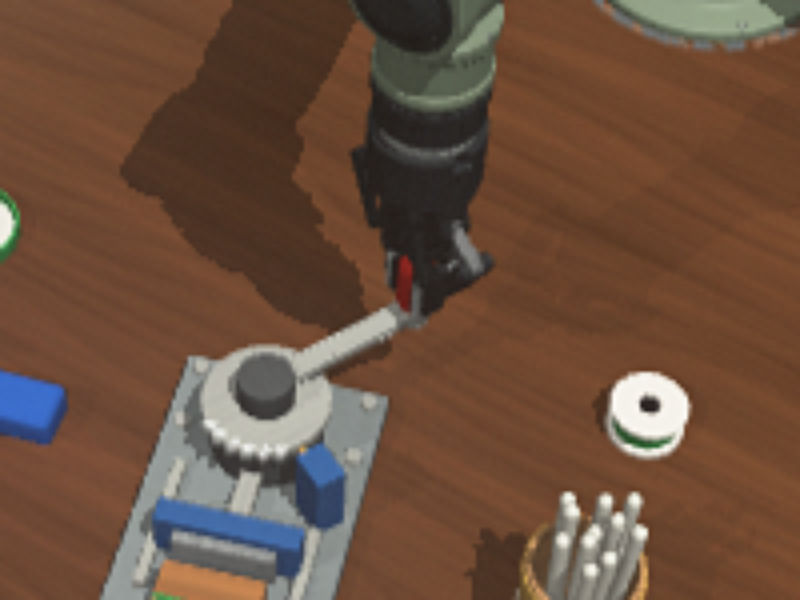

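The picture shows the fingers closed on the red knob at about (405,285) in the crop, and nothing else is touched. Next come small steps along the arc with force logging.

```bash
cat > st.py <<'E'
from h import *
import json,os
def u(a): return np.array([np.cos(a),np.sin(a)])
def run(c,a0,a1,step,v=.03,stop=None):
    """step along arc about c; log t, commanded angle, actual angle, radius, tangential & radial force of hand on lever"""
    out=[]
    n=max(1,round((a1-a0)/step))
    for a in np.linspace(a0,a1,n+1)[1:]:
        move_l([*(c+L*u(a)),Z],v,rot=rot(a-np.pi/2)); s=get_state()
        p=np.array(s["position"][:2])-c; aa=np.arctan2(p[1],p[0])%(2*np.pi); f=-np.array(s["contact_force"][:2])
        out.append((s["clock"],a,aa,np.hypot(*p),f@u(aa+np.pi/2),f@u(aa)))
        print("%.2f cmd %.3f act %.3f r %.4f T %.1f R %.1f z%.1f"%(*out[-1],s["contact_force"][2]))
        if np.hypot(*out[-1][4:])>25 or (stop and stop(out)): break
    return out
E
python3 - <<'E'
from st import *
k=np.array(get_state()["position"][:2]); d=k-np.array([.6470,-.0232]); a0=np.arctan2(d[1],d[0]); c=k-L*u(a0)
json.dump([c.tolist(),a0],open("c.json","w")); print(c,a0)
run(c,a0,a0+.2,.02)
E
```

```text
[ 0.64922104 -0.02419031] 2.722171819679929
10.04 cmd 2.742 act 2.742 r 0.1199 T -0.8 R 0.2 z5.1
10.29 cmd 2.762 act 2.762 r 0.1199 T 0.2 R -2.0 z6.2
10.54 cmd 2.782 act 2.783 r 0.1199 T 0.3 R -1.2 z5.0
10.79 cmd 2.802 act 2.803 r 0.1198 T -0.8 R -1.7 z6.2
11.04 cmd 2.822 act 2.824 r 0.1198 T 0.4 R -0.8 z5.2
11.29 cmd 2.842 act 2.844 r 0.1198 T -0.5 R -1.6 z5.5
11.54 cmd 2.862 act 2.864 r 0.1198 T 0.2 R -0.2 z5.8
11.79 cmd 2.882 act 2.885 r 0.1198 T 0.1 R -0.5 z5.4
12.04 cmd 2.902 act 2.905 r 0.1197 T -0.1 R -1.2 z5.4
12.29 cmd 2.922 act 2.925 r 0.1197 T -0.5 R -1.1 z6.4
```

Run:
```python
from st import *
c,a0=json.load(open("c.json"));c=np.array(c)
run(c,a0+.2,a0+.5,.0125)
```

```text
12.54 cmd 2.935 act 2.937 r 0.1197 T -0.1 R -1.6 z4.3
12.79 cmd 2.947 act 2.948 r 0.1197 T -0.0 R -1.8 z5.1
13.04 cmd 2.960 act 2.959 r 0.1197 T 1.4 R -0.5 z5.0
13.29 cmd 2.972 act 2.971 r 0.1197 T 1.4 R -1.0 z6.0
13.54 cmd 2.985 act 2.979 r 0.1196 T 2.9 R -0.7 z5.4
13.79 cmd 2.997 act 2.997 r 0.1196 T 1.0 R -1.1 z4.9
14.04 cmd 3.010 act 3.007 r 0.1196 T 3.2 R -0.5 z5.4
14.29 cmd 3.022 act 3.014 r 0.1195 T 3.8 R -0.7 z5.5
14.54 cmd 3.035 act 3.021 r 0.1195 T 6.7 R -0.3 z5.2
14.79 cmd 3.047 act 3.028 r 0.1195 T 9.6 R -0.6 z5.9
15.04 cmd 3.060 act 3.045 r 0.1195 T 6.4 R -0.2 z5.6
15.29 cmd 3.072 act 3.054 r 0.1195 T 6.9 R -0.0 z5.2
15.54 cmd 3.085 act 3.062 r 0.1194 T 10.3 R -0.9 z4.0
15.79 cmd 3.097 act 3.107 r 0.1196 T -3.8 R -1.1 z4.3
16.04 cmd 3.110 act 3.120 r 0.1196 T -5.0 R 0.6 z5.2
16.29 cmd 3.122 act 3.126 r 0.1196 T -4.1 R 1.1 z4.6
16.54 cmd 3.135 act 3.136 r 0.1195 T -1.0 R 0.4 z5.1
16.79 cmd 3.147 act 3.146 r 0.1195 T -0.5 R 1.6 z4.7
17.04 cmd 3.160 act 3.156 r 0.1194 T -1.3 R 1.6 z5.3
17.29 cmd 3.172 act 3.168 r 0.1194 T 0.7 R 1.0 z3.8
17.54 cmd 3.185 act 3.180 r 0.1194 T 1.1 R 1.2 z5.9
17.79 cmd 3.197 act 3.192 r 0.1194 T 0.7 R 1.2 z5.5
18.04 cmd 3.210 act 3.204 r 0.1194 T 0.9 R 0.7 z5.3
18.29 cmd 3.222 act 3.215 r 0.1193 T 1.2 R 0.3 z5.1
```

First click at about 3.07, with a clear force reversal. I expect the next ones at about 3.33, 3.59 and 3.85.

Run:
```python
from st import *
c,a0=json.load(open("c.json"));c=np.array(c)
run(c,a0+.5,3.69,.0125)
```

```text
18.54 cmd 3.235 act 3.225 r 0.1193 T 1.2 R 0.8 z6.4
18.79 cmd 3.247 act 3.238 r 0.1193 T 1.0 R 1.1 z5.3
19.04 cmd 3.260 act 3.246 r 0.1193 T 3.0 R 1.3 z6.7
19.29 cmd 3.273 act 3.253 r 0.1193 T 4.8 R 2.1 z6.8
19.54 cmd 3.285 act 3.270 r 0.1193 T 3.5 R 1.1 z6.4
19.79 cmd 3.298 act 3.278 r 0.1192 T 6.0 R 1.0 z5.9
20.04 cmd 3.311 act 3.285 r 0.1192 T 7.0 R 1.7 z7.3
20.29 cmd 3.323 act 3.292 r 0.1192 T 9.0 R 1.4 z7.5
20.54 cmd 3.336 act 3.304 r 0.1192 T 9.4 R 1.8 z8.0
20.79 cmd 3.349 act 3.315 r 0.1192 T 9.7 R 2.2 z8.9
21.04 cmd 3.361 act 3.338 r 0.1192 T 5.9 R 2.1 z7.6
21.29 cmd 3.374 act 3.377 r 0.1192 T -4.3 R 2.4 z2.4
21.54 cmd 3.387 act 3.391 r 0.1192 T -2.1 R 4.4 z3.8
21.79 cmd 3.399 act 3.401 r 0.1192 T -1.7 R 4.9 z3.7
22.04 cmd 3.412 act 3.410 r 0.1192 T -1.6 R 5.5 z4.0
22.29 cmd 3.424 act 3.421 r 0.1192 T -0.2 R 5.6 z5.1
22.54 cmd 3.437 act 3.433 r 0.1192 T -0.0 R 4.8 z4.4
22.79 cmd 3.450 act 3.445 r 0.1192 T 0.1 R 5.3 z4.9
23.04 cmd 3.462 act 3.458 r 0.1191 T 0.3 R 5.2 z4.9
23.29 cmd 3.475 act 3.469 r 0.1191 T -0.0 R 5.4 z3.9
23.54 cmd 3.488 act 3.480 r 0.1191 T 0.6 R 5.8 z4.8
23.79 cmd 3.500 act 3.491 r 0.1192 T 2.0 R 5.8 z4.8
24.04 cmd 3.513 act 3.499 r 0.1191 T 3.6 R 5.4 z6.1
24.29 cmd 3.526 act 3.516 r 0.1191 T 0.4 R 5.2 z4.9
24.54 cmd 3.538 act 3.525 r 0.1191 T 2.3 R 5.1 z6.2
24.79 cmd 3.551 act 3.532 r 0.1191 T 4.4 R 5.2 z6.5
25.04 cmd 3.564 act 3.539 r 0.1191 T 5.3 R 5.9 z8.8
25.29 cmd 3.576 act 3.546 r 0.1191 T 7.3 R 5.1 z8.7
25.54 cmd 3.589 act 3.558 r 0.1190 T 8.2 R 5.4 z10.2
25.79 cmd 3.601 act 3.573 r 0.1190 T 7.4 R 6.4 z9.6
26.04 cmd 3.614 act 3.576 r 0.1190 T 9.6 R 5.7 z11.9
26.29 cmd 3.627 act 3.597 r 0.1190 T 6.7 R 4.9 z9.1
26.54 cmd 3.639 act 3.637 r 0.1190 T -2.7 R 5.6 z2.6
26.79 cmd 3.652 act 3.653 r 0.1190 T -3.1 R 5.1 z3.5
27.04 cmd 3.665 act 3.663 r 0.1189 T -2.1 R 4.7 z3.4
27.29 cmd 3.677 act 3.673 r 0.1189 T -1.2 R 5.0 z4.6
27.54 cmd 3.690 act 3.684 r 0.1189 T 0.2 R 5.9 z5.5
```

Clicks 2 and 3 came at about 3.34 and 3.60. Now the fourth.

Run:
```python
from st import *
c,a0=json.load(open("c.json"));c=np.array(c)
o=run(c,3.69,3.96,.0125,stop=lambda o:o[-1][2]>3.83 and o[-1][4]<-1.5)
print("--"); e=o[-1][1]
if o[-1][4]<-1.5: run(c,e,e+.05,.0125,stop=lambda o:o[-1][4]>-1.2)
sleep(.4); s=get_state(); print(s["clock"],s["contact_force"],s["finger_gap"],s["grasp_force"])
f=grab_frame("top");cv2.imwrite("pics/e.png",cv2.resize(f["img"][60:300,180:500,::-1],(800,600)))
```

```text
27.79 cmd 3.702 act 3.695 r 0.1189 T -1.3 R 4.8 z4.9
28.04 cmd 3.715 act 3.707 r 0.1189 T 0.3 R 5.6 z6.1
28.29 cmd 3.727 act 3.719 r 0.1189 T -0.2 R 5.4 z5.4
28.54 cmd 3.739 act 3.730 r 0.1189 T 1.3 R 5.0 z5.8
28.79 cmd 3.751 act 3.741 r 0.1189 T 1.3 R 5.6 z6.0
29.04 cmd 3.764 act 3.752 r 0.1189 T 1.2 R 5.3 z5.5
29.29 cmd 3.776 act 3.761 r 0.1189 T 2.6 R 4.8 z6.8
29.54 cmd 3.788 act 3.772 r 0.1189 T 3.1 R 5.1 z7.3
29.79 cmd 3.800 act 3.777 r 0.1189 T 5.2 R 4.9 z8.5
30.04 cmd 3.813 act 3.792 r 0.1189 T 3.8 R 5.6 z8.7
30.29 cmd 3.825 act 3.800 r 0.1189 T 5.8 R 6.2 z8.8
30.54 cmd 3.837 act 3.807 r 0.1189 T 7.1 R 4.9 z12.1
30.79 cmd 3.850 act 3.813 r 0.1188 T 7.3 R 4.6 z12.7
31.04 cmd 3.862 act 3.831 r 0.1188 T 7.6 R 5.7 z11.5
31.29 cmd 3.874 act 3.834 r 0.1188 T 9.7 R 5.5 z14.0
31.54 cmd 3.886 act 3.854 r 0.1188 T 6.8 R 5.1 z10.7
31.79 cmd 3.899 act 3.894 r 0.1188 T -2.9 R 5.2 z3.6
--
32.04 cmd 3.911 act 3.913 r 0.1187 T -3.7 R 5.1 z3.1
32.29 cmd 3.924 act 3.922 r 0.1188 T -1.7 R 5.2 z5.2
32.54 cmd 3.936 act 3.931 r 0.1187 T -0.8 R 5.1 z5.7
32.9417 [5.37988401 2.16618959 4.64730101] 0.26254017465178653 49.83422983903438
```

View pics/e.png

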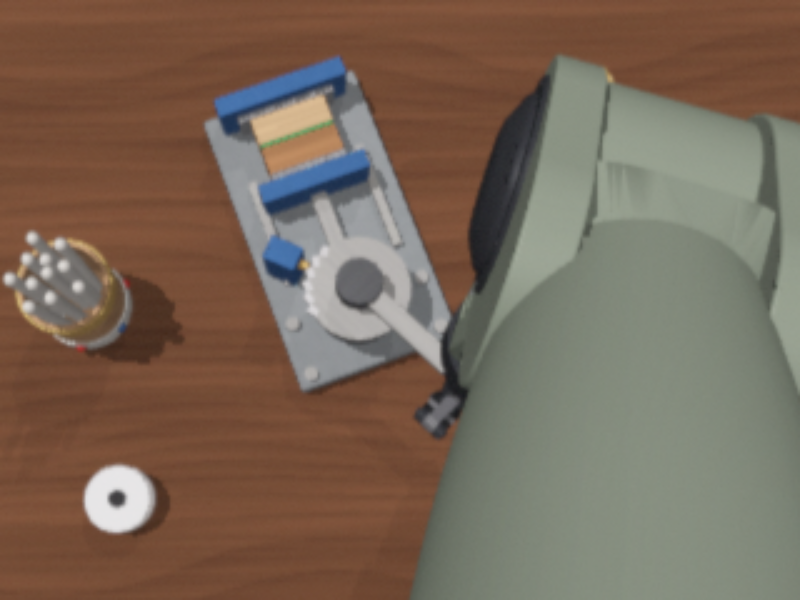

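The picture shows the lever swung to about (445,360) with the gripper still on the knob. The cup and spool haven't moved. Four force reversals were felt, and the lever is now on the level stretch, so I'm handing in.

```bash
python3 -c "
from cell import *
print(sign_off(), get_state()['clock'])"
```

```text
the job is handed in; nothing more can be done
the job is handed in; nothing more can be done
```

I swung the lever anticlockwise through exactly four felt clicks and handed the job in at about 33 s, still gripping the knob at rest just past the fourth; the cup and spool had not moved, but the arm hid the glue gun and jar lid in the last picture, so I couldn't check those two.

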